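# Hand over the grinding dish with the solid ball

## Task

Two spice-grinding dishes look alike, but one has the solid steel ball and the other a hollow one: feel by lifting which dish is the heavier, and leave the lighter one standing on the worktop with its ball in it (set it back down if you lifted it). Lift the heavier dish by its bow handle to about 10 cm above the worktop, then turn it a quarter turn in the air until its side handle points straight to the left, along the worktop's front edge, for me to take at the sink, and finish while still holding it there, level and still. Keep both dishes level and both balls in the middle of their dishes the whole time, and leave everything else where it is.

Things in the scene. Friction and masses are not known exactly. Their poses are not given: they have to be found in the camera images.
- dish_left: The dish at the robot's left. White porcelain, 127 mm across, rim 33 mm high, 0.20 kg, with a bow handle over it. Origin: centre of its underside (z = 0 at the start); +x points along its flat side handle (24 mm wide, 23 to 31 mm high, out to 107 mm), which at the start points away from the robot to within 26 degrees. With the solid ball 0.50 to 0.60 kg, else 0.25 to 0.27.
- dish_left_grip (a point): Centre of the wooden grip atop the steel bow of dish_left, over the dish's middle, 95 mm above its underside; axes as the dish's. The grip is 14 mm thick (x), 46 mm long (y), 82 to 108 mm high; pinch it from above across x, fingertips no lower than 75 mm. The bow runs along y, down to the rim at y = +-61 mm.
- dish_left_middle (a point): Middle of the dished floor of dish_left, 8 mm above the underside, where its ball rests; the floor rises from it at 14 degrees all round, so the ball rolls away if the dish is tilted more or jerked.
- ball_1_center (a point): Centre of the polished steel ball, 44 mm across, that lies loose in one of the dishes (centre 31 mm, top 53 mm above the underside). One ball is solid (0.30 to 0.40 kg), the other hollow (0.05 to 0.07 kg); they look the same, and which is in which dish can only be felt.
- ball_1: The same steel ball; its origin is a point of its surface (underneath at the start) and turns with it: use its centre point.
- dish_right: The dish at the robot's right. White porcelain, 127 mm across, rim 33 mm high, 0.20 kg, with a bow handle over it. Origin: centre of its underside (z = 0 at the start); +x points along its flat side handle (24 mm wide, 23 to 31 mm high, out to 107 mm), which at the start points away from the robot to within 26 degrees. With the solid ball 0.50 to 0.60 kg, else 0.25 to 0.27.
- dish_right_grip (a point): Centre of the wooden grip atop the steel bow of dish_right, over the dish's middle, 95 mm above its underside; axes as the dish's. The grip is 14 mm thick (x), 46 mm long (y), 82 to 108 mm high; pinch it from above across x, fingertips no lower than 75 mm. The bow runs along y, down to the rim at y = +-61 mm.
- dish_right_middle (a point): Middle of the dished floor of dish_right, 8 mm above the underside, where its ball rests; the floor rises from it at 14 degrees all round, so the ball rolls away if the dish is tilted more or jerked.
- ball_2_center (a point): Centre of the polished steel ball, 44 mm across, that lies loose in one of the dishes (centre 31 mm, top 53 mm above the underside). One ball is solid (0.30 to 0.40 kg), the other hollow (0.05 to 0.07 kg); they look the same, and which is in which dish can only be felt.
- ball_2: The same steel ball; its origin is a point of its surface (underneath at the start) and turns with it: use its centre point.
- left_mark (a point): Fixed, unmarked point at the left of the worktop; its axes are the world's (x ahead of the robot, y to its left, along the worktop's front edge).
- salt: Bystander, to be left alone: glass salt shaker with a grey cap, 44 mm wide, 90 mm tall, between the dishes. Origin: centre of its underside.
- spoon: Bystander, to be left alone: teaspoon, 139 mm long, lying at the front. Origin: centre of its underside.
- tin: Bystander, to be left alone: flat fish tin, 105 x 63 x 25 mm, at the right. Origin: centre of its underside.
- matches: Bystander, to be left alone: matchbox, 56 x 37 x 17 mm, at the front left. Origin: centre of its underside.
- cup: Bystander, to be left alone: espresso cup with a handle, 50 mm tall, behind the dishes. Origin: centre of its underside.
- spice: Bystander, to be left alone: spice jar, 46 mm wide, 106 mm tall, behind the dishes. Origin: centre of its underside.
There are look-alikes about, which are no part of the job. Leave any pink or purple look-alike of the ball_1 alone.

How it is judged:
On the way, in this order (a step that is already met when the one before it is completed fails the run):
1. the heavier dish is lifted clear of the worktop in the fingers, its side handle still pointing away from the robot (((contact force between any of ball_1, ball_2 and dish_left above 1.8 N and contact force between the fingers and dish_left above 2 N and height (world z) of dish_left above 0.03 m and angle between the x axis of dish_left and the x axis of left_mark, either way round below 0.75 rad) or (contact force between any of ball_1, ball_2 and dish_right above 1.8 N and contact force between the fingers and dish_right above 2 N and height (world z) of dish_right above 0.03 m and angle between the x axis of dish_right and the x axis of left_mark, either way round below 0.75 rad))), for 0.1 s.
2. the heavier dish, held up level with its ball in the middle, has been turned so that its side handle points to the left (((contact force between any of ball_1, ball_2 and dish_left above 1.8 N and contact force between the fingers and dish_left above 2 N and height (world z) of dish_left above 0.07 m and angle between the x axis of dish_left and the y axis of left_mark, either way round below 0.17 rad and x of left_mark in the frame of dish_left above 0 m and angle between dish_left's own z axis and vertical below 0.1 rad and horizontal distance between any of ball_1_center, ball_2_center and dish_left_middle below 0.012 m) or (contact force between any of ball_1, ball_2 and dish_right above 1.8 N and contact force between the fingers and dish_right above 2 N and height (world z) of dish_right above 0.07 m and angle between the x axis of dish_right and the y axis of left_mark, either way round below 0.17 rad and x of left_mark in the frame of dish_right above 0 m and angle between dish_right's own z axis and vertical below 0.1 rad and horizontal distance between any of ball_1_center, ball_2_center and dish_right_middle below 0.012 m))), for 0.3 s.
At the end, for the whole second after the job is handed in: The fingers hold the heavier dish still, 70 mm or more up, level to 0.1 rad, side handle pointing left along the front edge to 0.17 rad, ball within 12 mm of the middle; the lighter dish stands released on the worktop, its ball within 12 mm of the middle ((((contact force between any of ball_1, ball_2 and dish_left above 1.8 N and contact force between the fingers and dish_left above 2 N and height (world z) of dish_left above 0.07 m and angle between the x axis of dish_left and the y axis of left_mark, either way round below 0.17 rad and x of left_mark in the frame of dish_left above 0 m and angle between dish_left's own z axis and vertical below 0.1 rad and horizontal distance between any of ball_1_center, ball_2_center and dish_left_middle below 0.012 m) and linear speed of dish_left below 0.03 m/s and angular speed of dish_left below 0.15 rad/s and height (world z) of dish_right below 0.006 m and angle between dish_right's own z axis and vertical below 0.06 rad and horizontal distance between any of ball_1_center, ball_2_center and dish_right_middle below 0.012 m and contact force between the fingers and dish_right below 0.1 N) or ((contact force between any of ball_1, ball_2 and dish_right above 1.8 N and contact force between the fingers and dish_right above 2 N and height (world z) of dish_right above 0.07 m and angle between the x axis of dish_right and the y axis of left_mark, either way round below 0.17 rad and x of left_mark in the frame of dish_right above 0 m and angle between dish_right's own z axis and vertical below 0.1 rad and horizontal distance between any of ball_1_center, ball_2_center and dish_right_middle below 0.012 m) and linear speed of dish_right below 0.03 m/s and angular speed of dish_right below 0.15 rad/s and height (world z) of dish_left below 0.006 m and angle between dish_left's own z axis and vertical below 0.06 rad and horizontal distance between any of ball_1_center, ball_2_center and dish_left_middle below 0.012 m and contact force between the fingers and dish_left below 0.1 N))); the arm keeps its last pose, push and grip.
It fails at once if a ball gets more than 20 mm off the middle of its dish ((horizontal distance between ball_1_center and dish_left_middle above 0.02 m and horizontal distance between ball_1_center and dish_right_middle above 0.02 m) or (horizontal distance between ball_2_center and dish_left_middle above 0.02 m and horizontal distance between ball_2_center and dish_right_middle above 0.02 m)).
It fails at once if a dish is tilted by more than 0.2 rad (angle between any of dish_left, dish_right's own z axis and vertical above 0.2 rad).
It fails at once if a bystander is moved by more than 20 mm (distance of any of salt, spoon, tin, matches, cup, spice from where it was at the start of the episode above 0.02 m).
It also fails if it takes over 67 s, if anything falls off the work surface, if the arm or the gripper's body presses on something with over 40 N, if the wrist force passes 120 N, or if a joint passes its speed limit or range.

## Robot

A 7-joint arm with a two-finger parallel gripper is mounted at the origin on a cart in front of the work surface, level with it; the furniture and walls round the work are solid. World frame = base frame: x ahead of the robot, y to its left, z up, the work surface at z = 0. Lengths are in m, angles in rad, forces in N, time in s.
With the tool pointing down it reaches from about 0.4 to 0.875 m from the base axis. Payload 19.3 kg.
Tool frame: the origin (TCP) lies at the very end of the fingers, on their centre line; the grasp point (between the pads) lies 19 mm behind it; z points along the fingers, y is the line along which they close (so a half turn about z gives the same grasp; the last joint's range is limited). The gripper opens to 85 mm and grips with 20 to 120 N. Pads are 22 mm wide; open, the fingers measure 114 mm over their backs; the gripper's body (76 mm by 85 mm) begins 54 mm behind the grasp point. The pads swing forward as they close: fully open they stand 13 mm farther back than shut.
Start: joints at [-1.308, 0.521, -0.036, 1.599, 0.021, 1.021, -0.113], TCP at [0.204, 0.591, 0.231] pointing down, gripper open.
Joint ranges: [-2.91, 2.91], [-0.3, 2.13], [-1.5, 1.42], [0.17, 2.43], [-1.26, 4.41], [0.16, 1.93], [-2.52, 2.52]. Speed limits (rad/s): [1.89, 1.89, 2.39, 2.39, 3.01, 3.01, 3.01].

## Interface

Orientations are given as [roll, pitch, yaw] about the fixed x, y, z axes, in that order (R = Rz(yaw) Ry(pitch) Rx(roll)).
In Python, from workcell import bot gives the robot as it stands.
- The arm moves only by the shell command python3 -m crank 'ROWS' [FORCE]. ROWS is a JSON object of lists of equal length, an entry for each row: "travel": the shift along the world's x, y, z in cm, a list of three; "turn": the turn, a rotation vector about the world's x, y, z in degrees, a list of three; "gripper": the closure, from 0 (fully open) to 1 (shut). A call has exactly 5 rows; each row is the pose to reach, as a shift and turn from the pose commanded when the call began; what a row does not reach only later rows make up. A row lasts 1/10 s, in which the tool goes at most 50 mm and 8.59 degrees, less where a joint would pass 70% of its speed; a pose out of reach is approached as far as the arm can. A call with a gripper value outside its range is refused whole. The fingers move at their own pace and stop on an object; FORCE is the grip in N (left out, the last holds). Time passes only in rows, so rows that repeat a pose let the fingers close, or fill a call up. It gives the time, the measured TCP pose, the force, the opening and the grip force at its end, in the units of the state.
- bot.observe(): the state, without advancing time (a new reading comes with each control period).
- bot.grab_frame(name): name is "scene" or "top" or "wrist"; returns a dict with "pixels" (480x640x3 uint8, red, green, blue), "fx", "fy", "cx", "cy" (pixels), "dist" ([k1, k2, p1, p2, k3] as OpenCV has them; the pictures are not rectified), "extrinsics" (4x4, takes a point from world to camera coordinates). Camera axes: x right, y down, z forward; pixel columns grow to the right and rows downward; lengths in m; the calibration is good to about 2 mm. A picture is of the moment at which its call begins. There is no depth.
- bot.job_done(): hands the job in; it is judged then, once.
The state is a dict: "clock": time; "qpos": joint angles; "qd": joint speeds; "joint_efforts": joint torques, N m; "position": TCP position; "tool_rot": TCP orientation; "force": force on the tool from outside, world axes, zero at the start; "moment": the same for the moment, N m; "grip_width": finger opening in m; "finger_force": force on a finger pad.
Only numpy, scipy, OpenCV 4.12 (cv2) and the standard library are available. Lean on these libraries where they do the work, as an engineer would, in place of code of your own. Each camera call takes 0.05 s, during which the arm holds its last target. There are 200 camera calls.

## Working session

There is one attempt and no reset: what is moved stays moved. The work goes in short steps, Python scripts to look and compute and a shell command to move; the robot and the scene stay as the last step left them, time stands still between calls to the robot, and variables do not carry over. Pictures are saved under pics/ and viewed, at most 10 in all, crops included, and the job is handed in when it is done.

```bash
mkdir -p pics; ls; python3 - <<'E'
from workcell import bot
import cv2
print(bot.observe())
for n in ("scene","top"):
    f=bot.grab_frame(n); cv2.imwrite(f"pics/{n}0.png",f["pixels"][:,:,::-1]); print(n,f["fx"],f["cx"],f["dist"],f["extrinsics"])
E
```

```text
pics
{'clock': 0.0, 'qpos': array([-1.3082143 ,  0.52202879, -0.0363274 ,  1.5999266 ,  0.02120583,
        1.02109488, -0.11280665]), 'qd': array([ 3.47629891e-05,  5.97034462e-06,  3.44487165e-04, -9.82106314e-04,
        1.61975982e-03,  1.92632809e-05,  5.80257540e-04]), 'joint_efforts': array([-1.38459840e-03, -9.27094960e+01,  1.97966695e+00, -3.69939744e+01,
        1.79484993e-02,  7.96260720e-03,  4.30031434e-06]), 'position': array([0.20410739, 0.59041976, 0.23074567]), 'tool_rot': array([-3.14052311e+00,  7.91529900e-05,  2.80879563e+00]), 'force': array([-1.44164446,  0.65461084,  0.41081681]), 'moment': array([-0.03733884,  0.03071221, -0.04513768]), 'finger_force': 0.0, 'grip_width': 0.08519748215219093}
scene 522.5547430653646 317.4504681977078 [-0.00677575  0.          0.          0.          0.        ] [[ 0.50700308 -0.86186742  0.01150793 -0.27473537]
 [-0.63342596 -0.38160812 -0.67316179  0.41581754]
 [ 0.58456773  0.33400568 -0.73940569  1.20911616]
 [ 0.          0.          0.          1.        ]]
top 502.45215369995697 320.19673157011965 [-0.04994522  0.          0.          0.          0.        ] [[-0.02701745 -0.99923314  0.02834072  0.03071523]
 [-0.9874778   0.02227    -0.15617822  0.56274068]
 [ 0.15542731 -0.03220537 -0.98732222  1.2160626 ]
 [ 0.          0.          0.          1.        ]]
```

View pics/top0.png

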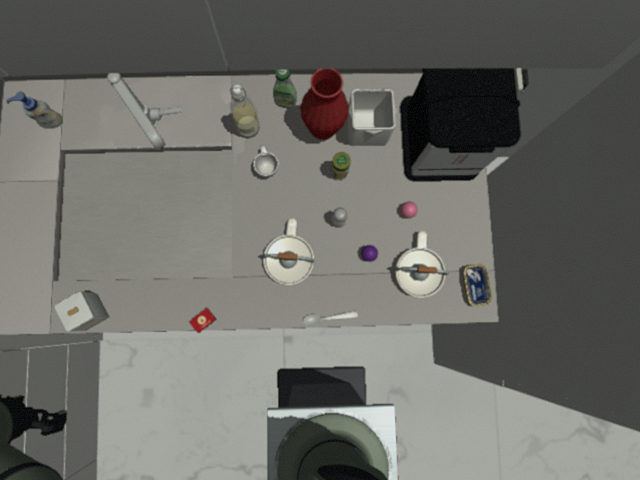

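View pics/scene0.png

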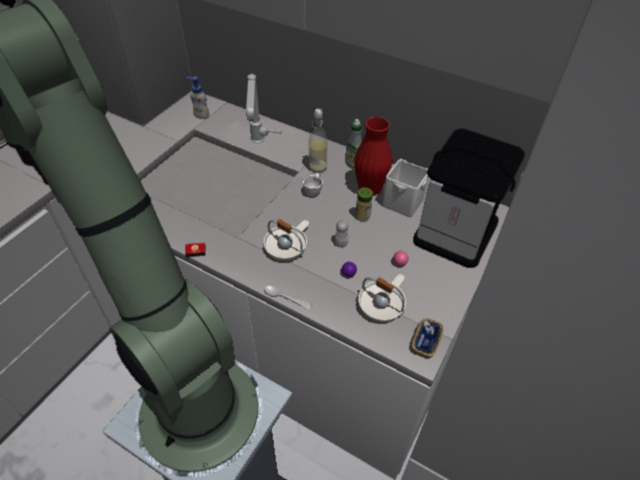

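Top view: left dish at about (288,259), its handle tip at (292,221). The right dish is at about (420,271), its handle tip at (421,234). A pink ball and a purple ball are look-alikes. Enlarging both dishes next.

```bash
python3 - <<'E'
import cv2,numpy as np
im=cv2.imread("pics/top0.png")
a=im[210:290,250:330];b=im[222:302,380:460]
cv2.imwrite("pics/crop.png",np.hstack([cv2.resize(x,(400,400),interpolation=cv2.INTER_CUBIC) for x in(a,b)]))
E
```

```text
(no output)
```

View pics/crop.png

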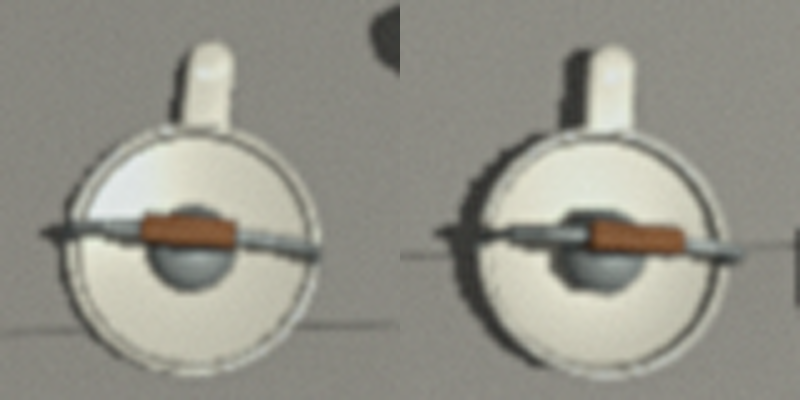

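Crop, in full-picture pixels. Left dish: rim centre (288.3,259.5), handle tip (292,218), grip (287.4,255.8). Right dish: rim centre (420.7,272.3), handle tip (422.2,230.6), grip (427,269).

```bash
cat > h.py <<'E'
from workcell import bot
import numpy as np, cv2
def ray(f,uv,z):
    K=np.array([[f["fx"],0,f["cx"]],[0,f["fy"],f["cy"]],[0,0,1]]);E=np.array(f["extrinsics"])
    n=cv2.undistortPoints(np.array([[uv]],float),K,np.array(f["dist"]))[0,0]
    d=E[:3,:3].T@[n[0],n[1],1];c=-E[:3,:3].T@E[:3,3]
    return (c+d*(z-c[2])/d[2])[:2]
E
python3 - <<'E'
from h import *
f=bot.grab_frame("top")
for n,r,t,g in(("L",(288.3,259.5),(291.9,218),(287.4,255.8)),("R",(420.7,272.3),(422.2,230.6),(427,269))):
    r=ray(f,r,.033);t=ray(f,t,.031);g=ray(f,g,.102)
    print(n,r,t,g,np.linalg.norm(t-r),np.degrees(np.arctan2(*(t-r)[::-1])))
for n,uv,z in(("salt",(340,214),.09),("purple",(369,253),.02),("spice",(341,158),.106),("cup",(264,160),.05),("pink",(408,210),.02),("tin",(478,284),.025)):print(n,ray(f,uv,z))
E
```

```text
L [0.51523464 0.09784145] [0.62156156 0.08692991] [0.51599677 0.09759351] 0.1068853412268865 -5.859327988838151
R [ 0.47474491 -0.23491961] [ 0.58168892 -0.24547347] [ 0.47634611 -0.23449444] 0.10746351142808767 -5.636033923577515
salt [ 0.61706948 -0.03168692]
purple [ 0.52856525 -0.10765922]
spice [ 0.75375919 -0.03766215]
cup [0.77035232 0.15502933]
pink [ 0.63862017 -0.21412973]
tin [ 0.44174086 -0.38257153]
```

```bash
G='"gripper":[0,0,0,0,0]'
python3 -m crank '{"travel":[[2.5,-4,0],[5,-8,0],[7.5,-12,0],[10,-16,0],[12.5,-20,0]],"turn":[[0,0,-7],[0,0,-14],[0,0,-21],[0,0,-28],[0,0,-35]],"gripper":[0,0,0,0,0]}' 20
python3 -m crank '{"travel":[[2.5,-4,0],[5,-8,0],[7.5,-12,0],[10,-16,0],[12.5,-20,0]],"turn":[[0,0,-7],[0,0,-14],[0,0,-21],[0,0,-28],[0,0,-35]],"gripper":[0,0,0,0,0]}' 20
```

```text
clock: 0.65
position: [0.3299, 0.3889, 0.2313]
tool_rot: [-3.142, -0.0, 2.193]
force: [1.4, 0.3, 0.9]
grip_width: 0.0856
finger_force: 0.0
clock: 1.15
position: [0.4548, 0.189, 0.2314]
tool_rot: [3.141, -0.0, 1.582]
force: [1.2, 1.1, 0.3]
grip_width: 0.0854
finger_force: 0.0
```

```bash
python3 -m crank '{"travel":[[2,-3,0],[4,-6,0],[5.5,-8.2,0],[6.1,-9.1,0],[6.1,-9.1,0]],"turn":[[0,0,-2],[0,0,-4],[0,0,-6],[0,0,-6.4],[0,0,-6.4]],"gripper":[0,0,0,0,0]}' 20
python3 - <<'E'
from h import *
s=bot.observe();print(s["position"],s["tool_rot"],s["force"],s["qpos"])
f=bot.grab_frame("wrist"); cv2.imwrite("pics/w1.png",f["pixels"][:,:,::-1])
K=np.array([[f["fx"],0,f["cx"]],[0,f["fy"],f["cy"]],[0,0,1]]);E=np.array(f["extrinsics"])
P=np.array([[.5155,.0977,.108],[.5155,.0977,.053]])
print(cv2.projectPoints(P,cv2.Rodrigues(E[:3,:3])[0],E[:3,3],K,np.array(f["dist"]))[0])
E
```

```text
clock: 1.65
position: [0.5155, 0.0987, 0.2311]
tool_rot: [-3.141, 0.0, 1.474]
force: [0.0, 0.9, -0.7]
grip_width: 0.0854
finger_force: 0.0
[0.51546963 0.09874345 0.23109749] [-3.14140187e+00  4.65481741e-04  1.47376219e+00] [ 0.04059852  0.9057887  -0.69567164] [-0.61498157  0.38858017  0.4124904   1.87903345 -0.19263405  0.91312451
 -0.20850935]
[[[321.82516579 235.38407278]]

 [[321.6570558  221.67865105]]]
```

View pics/w1.png

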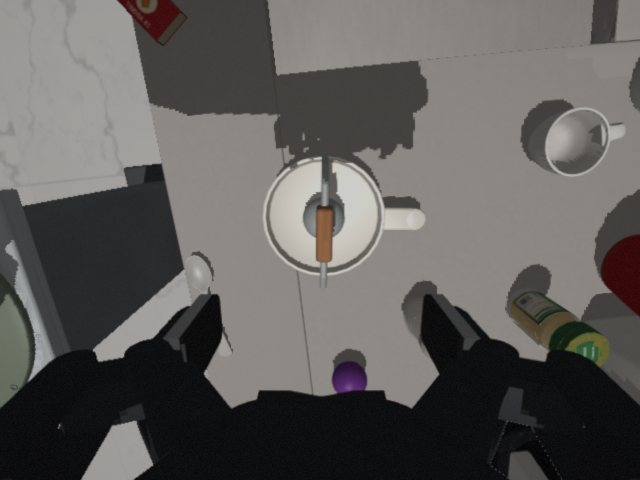

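Left grip is centred at (324.5,234) against a predicted (322,235), so it sits about 1–2 mm further in +x. I'll descend with that correction.

```bash
python3 -m crank '{"travel":[[0.15,-0.1,-3],[0.15,-0.1,-6],[0.15,-0.1,-9],[0.15,-0.1,-12],[0.15,-0.1,-13]],"turn":[[0,0,-0.7],[0,0,-0.7],[0,0,-0.7],[0,0,-0.7],[0,0,-0.7]],"gripper":[0,0,0,0,0]}' 20
python3 -m crank '{"travel":[[0,0,-1],[0,0,-2],[0,0,-2.2],[0,0,-2.2],[0,0,-2.2]],"turn":[[0,0,0],[0,0,0],[0,0,0],[0,0,0],[0,0,0]],"gripper":[0,0,0.2,0.4,0.5]}' 20
python3 -m crank '{"travel":[[0,0,0],[0,0,0],[0,0,0],[0,0,0],[0,0,0]],"turn":[[0,0,0],[0,0,0],[0,0,0],[0,0,0],[0,0,0]],"gripper":[0.55,0.6,0.65,0.7,0.75]}' 20
```

```text
clock: 2.2
position: [0.5148, 0.1001, 0.0991]
tool_rot: [-3.138, 0.001, 1.466]
force: [-0.2, 0.7, 0.1]
grip_width: 0.0852
finger_force: 0.0
clock: 2.7
position: [0.517, 0.0988, 0.0799]
tool_rot: [3.141, -0.0, 1.463]
force: [-0.0, -0.6, -0.1]
grip_width: 0.0443
finger_force: 0.0
clock: 3.2
position: [0.5167, 0.0987, 0.0793]
tool_rot: [-3.142, -0.0, 1.463]
force: [0.9, -0.2, 0.6]
grip_width: 0.0214
finger_force: 0.0
```

```bash
python3 -m crank '{"travel":[[0,0,0],[0,0,0],[0,0,0],[0,0,0],[0,0,0]],"turn":[[0,0,0],[0,0,0],[0,0,0],[0,0,0],[0,0,0]],"gripper":[0.77,0.79,0.81,0.83,0.85]}' 20
python3 -m crank '{"travel":[[0,0,0],[0,0,0],[0,0,0],[0,0,0],[0,0,0]],"turn":[[0,0,0],[0,0,0],[0,0,0],[0,0,0],[0,0,0]],"gripper":[0.88,0.92,1,1,1]}' 30
python3 -m crank '{"travel":[[0,0,0.1],[0,0,0.3],[0,0,0.5],[0,0,0.7],[0,0,0.8]],"turn":[[0,0,0],[0,0,0],[0,0,0],[0,0,0],[0,0,0]],"gripper":[1,1,1,1,1]}' 40
for i in 1 2; do python3 -m crank '{"travel":[[0,0,0],[0,0,0],[0,0,0],[0,0,0],[0,0,0]],"turn":[[0,0,0],[0,0,0],[0,0,0],[0,0,0],[0,0,0]],"gripper":[1,1,1,1,1]}'; done
```

```text
clock: 3.7
position: [0.5168, 0.0987, 0.0793]
tool_rot: [3.141, -0.0, 1.463]
force: [0.7, -0.4, 0.1]
grip_width: 0.0138
finger_force: 21.2
clock: 4.2
position: [0.5168, 0.0987, 0.0793]
tool_rot: [3.141, -0.0, 1.463]
force: [1.6, -0.5, 1.2]
grip_width: 0.0138
finger_force: 31.1
clock: 4.7
position: [0.5167, 0.0987, 0.0875]
tool_rot: [3.142, -0.0, 1.463]
force: [0.3, 0.1, -2.4]
grip_width: 0.0134
finger_force: 39.4
clock: 5.2
position: [0.5167, 0.0987, 0.0872]
tool_rot: [-3.141, 0.0, 1.463]
force: [-0.3, 0.3, -3.2]
grip_width: 0.0133
finger_force: 39.4
clock: 5.7
position: [0.5167, 0.0987, 0.0873]
tool_rot: [-3.142, 0.0, 1.463]
force: [-0.3, -0.3, -2.9]
grip_width: 0.0134
finger_force: 39.4
```

```bash
python3 - <<'E'
from h import *
F=[]
for i in range(16):
    f=bot.grab_frame("wrist" if i else "scene")
    if i==0: cv2.imwrite("pics/s2.png",cv2.resize(f["pixels"][200:300,220:340,::-1],(720,600),interpolation=cv2.INTER_CUBIC))
    F.append(bot.observe()["force"])
print(np.mean(F,0),np.std(F,0))
E
```

```text
[ 0.19776776 -0.14690621 -2.59209012] [0.45070465 0.50495951 0.4663695 ]
```

View pics/s2.png

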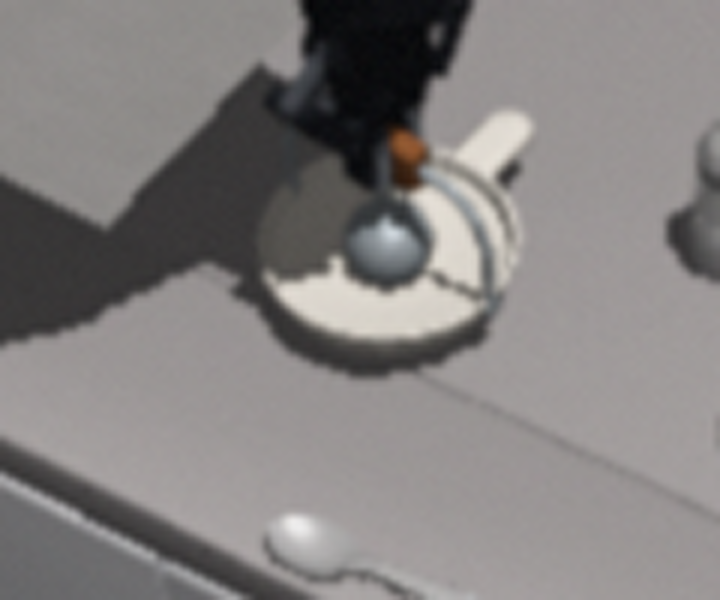

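Left dish is clear of the worktop and level, with the ball in the middle (crop about (387,245)). It weighs 2.59 N (0.26 kg), so it is the lighter one. I'll set it back down.

```bash
python3 -m crank '{"travel":[[0,0,-0.2],[0,0,-0.4],[0,0,-0.6],[0,0,-0.7],[0,0,-0.8]],"turn":[[0,0,0],[0,0,0],[0,0,0],[0,0,0],[0,0,0]],"gripper":[1,1,1,1,1]}' 20
python3 -m crank '{"travel":[[0,0,0],[0,0,0],[0,0,0],[0,0,0],[0,0,0]],"turn":[[0,0,0],[0,0,0],[0,0,0],[0,0,0],[0,0,0]],"gripper":[1,0.83,0.78,0.7,0.5]}' 20
python3 -m crank '{"travel":[[0,0,0],[0,0,0],[0,0,1],[0,0,3],[0,0,5]],"turn":[[0,0,0],[0,0,0],[0,0,0],[0,0,0],[0,0,0]],"gripper":[0.3,0.1,0,0,0]}' 20
python3 -m crank '{"travel":[[0,0,4],[0,0,8],[0,-3,11],[0,-7,12],[-0.5,-11.5,12]],"turn":[[0,0,0],[0,0,0],[0,0,0],[0,0,0],[0,0,0]],"gripper":[0,0,0,0,0]}' 20
```

```text
clock: 7.0
position: [0.5168, 0.0986, 0.0793]
tool_rot: [3.141, -0.0, 1.463]
force: [-7.2, -0.8, 25.6]
grip_width: 0.0136
finger_force: 43.5
clock: 7.5
position: [0.5167, 0.0987, 0.0793]
tool_rot: [3.142, -0.0, 1.463]
force: [0.6, 0.7, 0.0]
grip_width: 0.0391
finger_force: 0.0
clock: 8.0
position: [0.5166, 0.0985, 0.1304]
tool_rot: [-3.141, 0.0, 1.463]
force: [0.0, 0.5, 1.7]
grip_width: 0.0852
finger_force: 0.0
clock: 8.5
position: [0.5125, -0.0169, 0.2518]
tool_rot: [3.138, -0.001, 1.465]
force: [0.3, -1.1, -1.3]
grip_width: 0.0854
finger_force: 0.0
```

```bash
python3 -m crank '{"travel":[[-0.7,-4.5,0],[-1.4,-9,0],[-2.2,-13.5,-1],[-2.9,-18,-2],[-3.6,-21.8,-2]],"turn":[[0,0,0],[0,0,0],[0,0,0],[0,0,0],[0,0,0]],"gripper":[0,0,0,0,0]}' 20
python3 -m crank '{"travel":[[0,0,0],[0,0,0],[0,0,0],[0,0,0],[0,0,0]],"turn":[[0,0,0],[0,0,0],[0,0,0],[0,0,0],[0,0,0]],"gripper":[0,0,0,0,0]}' 20
python3 - <<'E'
from h import *
s=bot.observe();print(s["position"],s["tool_rot"],s["qpos"])
f=bot.grab_frame("wrist"); cv2.imwrite("pics/w3.png",f["pixels"][:,:,::-1])
K=np.array([[f["fx"],0,f["cx"]],[0,f["fy"],f["cy"]],[0,0,1]]);E=np.array(f["extrinsics"])
P=np.array([[.4763,-.2345,.108],[.4753,-.2345,.033]])
print(cv2.projectPoints(P,cv2.Rodrigues(E[:3,:3])[0],E[:3,3],K,np.array(f["dist"]))[0])
f=bot.grab_frame("top"); cv2.imwrite("pics/t3.png",cv2.resize(f["pixels"][205:295,240:340,::-1],(600,540),interpolation=cv2.INTER_CUBIC))
E
```

```text
clock: 9.0
position: [0.4744, -0.2364, 0.2291]
tool_rot: [-3.141, 0.0, 1.462]
force: [0.3, -0.4, 0.4]
grip_width: 0.0852
finger_force: 0.0
clock: 9.5
position: [0.476, -0.2335, 0.2295]
tool_rot: [3.141, -0.0, 1.465]
force: [0.1, -0.4, -0.1]
grip_width: 0.0854
finger_force: 0.0
[ 0.47603879 -0.23346004  0.22945758] [ 3.14139427e+00 -1.97947103e-04  1.46461163e+00] [-0.02758874  0.41245598  0.49814393  1.87086789 -0.2437904   0.91816801
  0.47839504]
[[[322.09044339 235.9588766 ]]

 [[320.82744123 218.2590102 ]]]
```

View pics/w3.png

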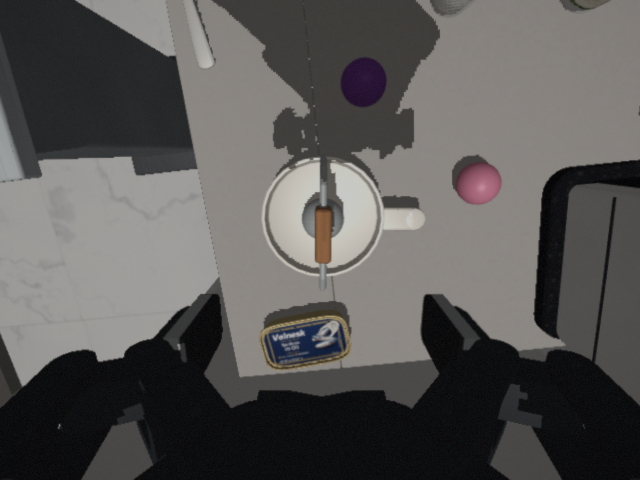

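View pics/t3.png

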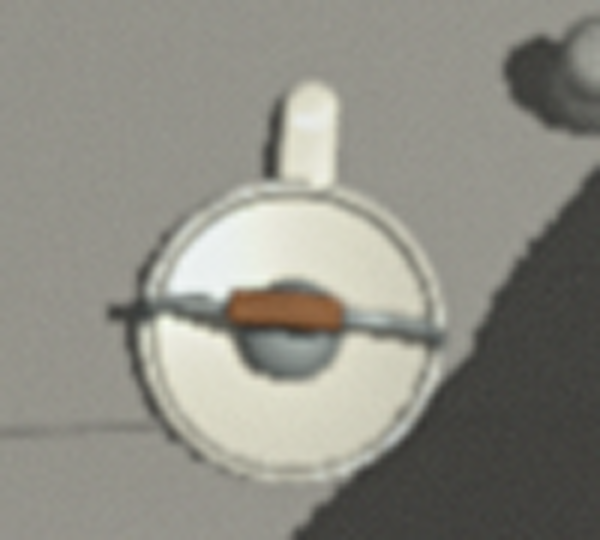

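The left dish stands upright as before, ball in the middle. The right grip is at (323.3,236) against a predicted (322,236), about +1 mm in x.

```bash
python3 -m crank '{"travel":[[0.1,-0.1,-3],[0.1,-0.1,-6],[0.1,-0.1,-9],[0.1,-0.1,-12],[0.1,-0.1,-13]],"turn":[[0,0,0],[0,0,0],[0,0,0],[0,0,0],[0,0,0]],"gripper":[0,0,0,0,0]}' 20
python3 -m crank '{"travel":[[0,0,-1],[0,0,-2],[0,0,-2],[0,0,-2],[0,0,-2]],"turn":[[0,0,0],[0,0,0],[0,0,0],[0,0,0],[0,0,0]],"gripper":[0,0,0.2,0.4,0.5]}' 20
python3 -m crank '{"travel":[[0,0,0],[0,0,0],[0,0,0],[0,0,0],[0,0,0]],"turn":[[0,0,0],[0,0,0],[0,0,0],[0,0,0],[0,0,0]],"gripper":[0.55,0.6,0.65,0.7,0.75]}' 20
python3 -m crank '{"travel":[[0,0,0],[0,0,0],[0,0,0],[0,0,0],[0,0,0]],"turn":[[0,0,0],[0,0,0],[0,0,0],[0,0,0],[0,0,0]],"gripper":[0.77,0.79,0.81,0.83,0.85]}' 20
python3 -m crank '{"travel":[[0,0,0],[0,0,0],[0,0,0],[0,0,0],[0,0,0]],"turn":[[0,0,0],[0,0,0],[0,0,0],[0,0,0],[0,0,0]],"gripper":[0.88,0.92,1,1,1]}' 40
python3 -m crank '{"travel":[[0,0,0.1],[0,0,0.3],[0,0,0.5],[0,0,0.7],[0,0,0.8]],"turn":[[0,0,0],[0,0,0],[0,0,0],[0,0,0],[0,0,0]],"gripper":[1,1,1,1,1]}' 60
for i in 1 2; do python3 -m crank '{"travel":[[0,0,0],[0,0,0],[0,0,0],[0,0,0],[0,0,0]],"turn":[[0,0,0],[0,0,0],[0,0,0],[0,0,0],[0,0,0]],"gripper":[1,1,1,1,1]}'; done
```

```text
clock: 10.1
position: [0.4757, -0.2346, 0.097]
tool_rot: [-3.138, -0.001, 1.464]
force: [0.2, 0.2, 0.0]
grip_width: 0.0852
finger_force: 0.0
clock: 10.6
position: [0.4771, -0.2354, 0.08]
tool_rot: [3.14, 0.0, 1.463]
force: [0.4, 0.3, -0.9]
grip_width: 0.0446
finger_force: 0.0
clock: 11.1
position: [0.4767, -0.2353, 0.0793]
tool_rot: [3.142, 0.0, 1.463]
force: [0.3, 0.0, -0.1]
grip_width: 0.0214
finger_force: 0.0
clock: 11.6
position: [0.4769, -0.2354, 0.0793]
tool_rot: [3.141, 0.0, 1.463]
force: [1.1, -1.4, 0.3]
grip_width: 0.0137
finger_force: 20.8
clock: 12.1
position: [0.4769, -0.2354, 0.0794]
tool_rot: [3.141, 0.0, 1.463]
force: [2.4, -0.4, 2.3]
grip_width: 0.0134
finger_force: 39.5
clock: 12.6
position: [0.4766, -0.2353, 0.0875]
tool_rot: [-3.141, -0.0, 1.463]
force: [0.3, -0.0, -4.6]
grip_width: 0.0133
finger_force: 58.4
clock: 13.1
position: [0.4767, -0.2353, 0.0872]
tool_rot: [-3.141, 0.0, 1.463]
force: [0.3, -1.0, -5.1]
grip_width: 0.013
finger_force: 58.4
clock: 13.6
position: [0.4767, -0.2353, 0.0873]
tool_rot: [-3.142, -0.0, 1.463]
force: [-0.4, -0.5, -5.5]
grip_width: 0.0128
finger_force: 58.4
```

5.3 N, so the right dish is the heavier. Lifting it gently.

```bash
python3 -m crank '{"travel":[[0,0,0.4],[0,0,1.2],[0,0,2.2],[0,0,3.2],[0,0,4.2]],"turn":[[0,0,0],[0,0,0],[0,0,0],[0,0,0],[0,0,0]],"gripper":[1,1,1,1,1]}'
python3 -m crank '{"travel":[[0,0,1],[0,0,2.2],[0,0,3.4],[0,0,4.4],[0,0,5.0]],"turn":[[0,0,0],[0,0,0],[0,0,0],[0,0,0],[0,0,0]],"gripper":[1,1,1,1,1]}'
python3 -m crank '{"travel":[[0,0,0.1],[0,0,0.1],[0,0,0.1],[0,0,0.1],[0,0,0.1]],"turn":[[0,0,0],[0,0,0],[0,0,1],[0,0,2],[0,0,4]],"gripper":[1,1,1,1,1]}'
for i in 1 2 3 4 5 ; do python3 -m crank '{"travel":[[0,0,0],[0,0,0],[0,0,0],[0,0,0],[0,0,0]],"turn":[[0,0,3],[0,0,6],[0,0,9],[0,0,12],[0,0,15]],"gripper":[1,1,1,1,1]}'; done
```

```text
clock: 14.1
position: [0.4768, -0.2354, 0.1305]
tool_rot: [3.141, 0.0, 1.463]
force: [-0.0, 1.2, -4.5]
grip_width: 0.0132
finger_force: 58.6
clock: 14.6
position: [0.4769, -0.2354, 0.1804]
tool_rot: [3.141, 0.0, 1.463]
force: [0.9, 0.3, -5.1]
grip_width: 0.0127
finger_force: 58.6
clock: 15.1
position: [0.4765, -0.2353, 0.18]
tool_rot: [-3.141, -0.0, 1.535]
force: [0.5, 0.4, -5.6]
grip_width: 0.013
finger_force: 58.6
clock: 15.6
position: [0.4766, -0.2353, 0.1801]
tool_rot: [-3.141, -0.0, 1.799]
force: [0.2, -0.9, -4.4]
grip_width: 0.013
finger_force: 58.6
clock: 16.1
position: [0.4766, -0.2354, 0.1802]
tool_rot: [-3.141, -0.0, 2.06]
force: [0.6, -0.4, -5.2]
grip_width: 0.0129
finger_force: 58.6
clock: 16.6
position: [0.4766, -0.2354, 0.1802]
tool_rot: [-3.141, -0.0, 2.322]
force: [-0.1, 0.4, -4.4]
grip_width: 0.0129
finger_force: 58.6
clock: 17.1
position: [0.4766, -0.2354, 0.1801]
tool_rot: [-3.141, -0.0, 2.584]
force: [-1.1, -0.2, -5.4]
grip_width: 0.0131
finger_force: 58.6
clock: 17.6
position: [0.4766, -0.2354, 0.1801]
tool_rot: [-3.142, -0.0, 2.846]
force: [-1.1, -0.0, -4.6]
grip_width: 0.0127
finger_force: 58.6
```

```bash
python3 -m crank '{"travel":[[0,0,0],[0,0,0],[0,0,0],[0,0,0],[0,0,0]],"turn":[[0,0,3],[0,0,6],[0,0,9],[0,0,12],[0,0,14]],"gripper":[1,1,1,1,1]}'
python3 -m crank '{"travel":[[0,0,0],[0,0,0],[0,0,0],[0,0,0],[0,0,0]],"turn":[[0,0,1.5],[0,0,2.5],[0,0,3],[0,0,3],[0,0,3]],"gripper":[1,1,1,1,1]}'
for i in 1 2 3; do python3 -m crank '{"travel":[[0,0,0],[0,0,0],[0,0,0],[0,0,0],[0,0,0]],"turn":[[0,0,0],[0,0,0],[0,0,0],[0,0,0],[0,0,0]],"gripper":[1,1,1,1,1]}'; done
python3 - <<'E'
from h import *
s=bot.observe();print(s["tool_rot"],abs(s["qd"]).max())
f=bot.grab_frame("wrist"); g=bot.grab_frame("scene")
c=g["pixels"][200:340,340:460]
cv2.imwrite("pics/end.png",np.hstack([cv2.resize(f["pixels"],(400,300)),cv2.resize(c,(257,300),interpolation=cv2.INTER_CUBIC)])[:,:,::-1])
E
```

```text
clock: 18.1
position: [0.4766, -0.2354, 0.1802]
tool_rot: [3.142, -0.0, 3.089]
force: [-0.0, 0.1, -4.6]
grip_width: 0.0133
finger_force: 58.6
clock: 18.6
position: [0.4767, -0.2353, 0.1803]
tool_rot: [-3.142, -0.0, 3.138]
force: [0.3, 0.8, -6.2]
grip_width: 0.0129
finger_force: 58.6
clock: 19.1
position: [0.4767, -0.2353, 0.1803]
tool_rot: [-3.142, -0.0, 3.139]
force: [0.3, -0.5, -4.5]
grip_width: 0.013
finger_force: 58.6
clock: 19.6
position: [0.4767, -0.2353, 0.1803]
tool_rot: [-3.142, -0.0, 3.139]
force: [-0.0, -0.1, -5.1]
grip_width: 0.0127
finger_force: 58.6
clock: 20.1
position: [0.4767, -0.2353, 0.1803]
tool_rot: [-3.142, -0.0, 3.139]
force: [0.5, 0.6, -5.8]
grip_width: 0.0131
finger_force: 58.6
[-3.14158175e+00 -9.36030100e-06  3.13870972e+00] 0.0024678813259615016
```

View pics/end.png

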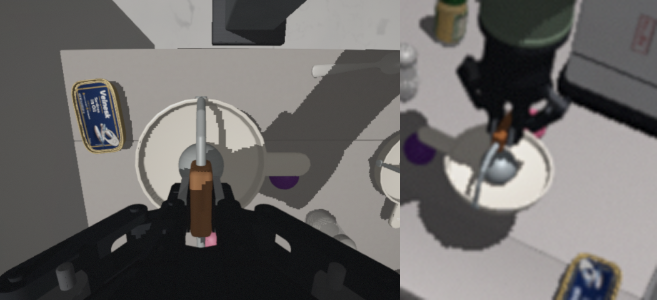

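The dish is held level, its ball in the middle at (201,163), with the side handle pointing left (tip at (308,164), straight across the tool). Handing in.

```bash
python3 -c "
from workcell import bot
print(bot.job_done())"
```

```text
the job is handed in; nothing more can be done
None
```

The job is handed in, result not reported back: the right dish felt heavier (about 5.3 N against 2.6 N) and is held level and still about 10 cm up, side handle pointing left, and the lighter left dish is back on the worktop with its ball in the middle.

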